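Set the basin rack's leg to its mark and hold the lock shut

ROBOT

A 7-joint arm with a two-finger parallel gripper is mounted at the origin on the work surface. World frame = base frame: x ahead of the robot, y to its left, z up, the work surface at z = 0. Lengths are in m, angles in rad, forces in N, time in s.
With the tool pointing down it reaches from about 0.425 to 0.95 m from the base axis. Payload 4.7 kg.
Tool frame: the origin (TCP) lies between the finger pads; the fingertips stand 25 mm ahead of it and the grasp point (between the pads) lies 6 mm ahead of it; z points along the fingers, y is the line along which they close (so a half turn about z gives the same grasp; the last joint's range is limited). The gripper opens to 85 mm and grips with 20 to 120 N. Pads are 22 mm wide; open, the fingers measure 114 mm over their backs; the gripper's body (76 mm by 85 mm) begins 54 mm behind the grasp point. The pads swing forward as they close: fully open they stand 13 mm farther back than shut.
Start: joints at [-1.247, 0.469, -0.049, 1.532, 0.024, 1.141, -0.082], TCP at [0.233, 0.633, 0.228] pointing down, gripper open.
Joint ranges: [-2.59, 2.59], [-0.33, 1.99], [-1.39, 1.29], [0.1, 2.45], [-1.04, 4.18], [0.21, 1.99], [-2.66, 2.66]. Speed limits (rad/s): [2.57, 2.57, 3.14, 3.14, 3.14, 3.14, 3.14].

INTERFACE

Orientations are given as a 3x3 rotation matrix whose columns are the frame's x, y, z axes.
In Python, from rig import * gives the robot as it stands. Calls block until the motion is done:
- movep(position, orientation): joint-space move of the TCP to a pose.
- move_l(position, attitude=None, feed=0.15, until_force=None): straight line of the TCP; attitude=None keeps the orientation; feed is the mean speed in m/s. With until_force (N) it stops when the force on the tool has changed by that much, and returns True; else False.
- move_joints(angles): joint-space move.
- command_gripper(opening, newtons=None): finger opening in m; newtons is the grip in N (None keeps the last); returns when the fingers have stopped.
- sleep(seconds).
- inverse_kinematics(position, orientation): joint angles nearest the present ones, or None.
- sense(): the state.
- camera(name): name is "scene" or "top" or "wrist"; returns (picture, depth): 400x640x3 uint8, red, green, blue; 400x640 float32, m along the optical axis (not along the pixel's ray), 0 where there is no reading.
- camera_params(name): a dict with "K" (3x3 intrinsics, pixels), "position" and "rotation" of the camera in the world; the wrist camera has in their place "tool_from_camera" (4x4, takes a point from camera to tool coordinates, whose origin is the TCP and whose axes are the flange's). Camera axes: x right, y down, z forward; pixel columns grow to the right and rows downward; lengths in m; the calibration is good to about 2 mm. A picture is of the moment at which its call begins: read the wrist's pose just before it. camera_params takes no time and is no camera call.
A pose or a line that the arm cannot do raises Unreachable and nothing moves.
- finish_job(): hands the job in; it is judged then, once.
The state is a dict: "time_s": time; "joint_pos": joint angles; "qd": joint speeds; "joint_efforts": joint torques, N m; "position": TCP position; "tcp_rot": TCP orientation; "wrist_force": force on the tool from outside, world axes, zero at the start; "ft_torque": the same for the moment, N m; "finger_gap": finger opening in m; "gripper_force": force on a finger pad.
Only numpy, scipy, OpenCV 4.12 (cv2) and the standard library are available. Lean on these libraries where they do the work, as an engineer would, in place of code of your own. Each camera call takes 0.05 s, during which the arm holds its last target. There are 200 camera calls.

TASK

Slide the tape roll up off its post on the basin rack's leg and lay it flat in the empty square tray. Then draw the spring-loaded leg out until its pointer meets the marker clip on the ruler and, keeping it at the mark, close the cam lever fully against the lug; do not close it anywhere else. Finish still holding the leg at the mark with the lever closed (do not let go), and leave the other toiletries where they are.

Things in the scene. Friction and masses are not known exactly. Their poses are not given: they have to be found in the camera images.
- caddy: Extending basin rack, fixed to the counter. Origin at table height under the sleeve's mouth; y = the way the leg is drawn out, z up. White basket 180 (x) by 240 (y) mm, top 52 mm high, at y -260 to -20, holds a jar and a comb; sleeve 36 mm high at y -20 to 0. Steel ruler bar, 12 mm high, at x 78 to 98, y 0 to 230 mm.
- leg: Sliding leg, axes as the rack's; slides along y by up to 140 mm, starts fully in (origin at rack y 60). A spring always pulls it in with 5 to 9 N, lever closed or not. Origin at table height under the rear face of its end plate (x -62 to 56, y 0 to 12, z 6 to 56 mm); fingers standing behind the plate can draw it out. Bar: x -20 to 10, z 8 to 20, behind the plate.
- lever (a joint): Angle (rad) of the cam lever, a steel tab 26 mm wide (leg y -28 to -2), 8 thick, 30 tall, hinged at its foot (leg x 10, z 30 mm). 0 = open, leaning away from the lug, top edge at x 26 mm; 0.42 = closed, upright, top at z 60, outer face at x 14. Starts 0 to 0.08, moves with about 4 N at its top, stays where put.
- leg_grip (a point): Middle of the squeeze (leg x -6, y -15, z 48 mm), halfway between the outer faces of the fixed grey lug (leg x -26 to -4, y -30 to 0, z 20 to 66 mm) and of the closed lever: 40 mm wide together when closed, 52 mm open. Fingers close along the leg's x.
- leg_pointer (a point): Tip of the thin pointer (3 mm thick) that sticks out sideways from the end plate towards the ruler; at leg x 68, y 5, z 24 mm, and its axes are those of the leg.
- mark: The marker clip on the ruler bar, fixed, 25 by 10 by 12 mm, white, with a thin ridge on top along its x at mid-width. Origin under its middle at rack x 88 mm, z 12 mm, axes parallel to the rack's; the length is right when the pointer tip has the same y as this origin. It lies 55 to 110 mm farther out than the pointer's starting place.
- post_foot (a point): Foot of the steel post on the lug's flat top, at leg x -15, y -15, z 66 mm; the post is 18 mm thick and rises 26 mm (to z 92).
- roll: A wound roll of white sealing tape: ring 64 mm outside diameter, 28 mm hole, 30 mm tall, about 90 g. Origin at the centre of its underside, z its axis. It starts standing on the lug, around the post, underside 66 mm above the table, and hides the lever from above.
- tray: Empty grey square tray, fixed to the counter, 170 by 170 by 24 mm high, walls and floor 5 mm. Origin at table height under its centre.
- jar: Bystander: small amber jar standing in the rack's basket, 54 mm diameter, 50 mm tall. Origin at the centre of its underside.
- comb: Bystander: wooden comb lying in the rack's basket, 150 x 30 x 8 mm. Origin underneath it.
- soap: Bystander: bar of soap, 85 x 52 x 26 mm, lying on the far (+x) side of the tray. Origin at the centre of its underside.
- mug: Bystander: white tumbler, 76 mm wide, 90 mm tall, left (+y) of the tray. Origin at the centre of its underside.
- shampoo: Bystander: blue bottle, 60 mm diameter, 180 mm tall, at the far edge. Origin at the centre of its underside.
- spray: Bystander: metal can, 50 mm diameter, 150 mm tall, at the far edge. Origin at the centre of its underside.
- pot: Bystander: dark pot, 84 mm wide, 70 mm tall, at the far edge. Origin at the centre of its underside.
Not all that is in view belongs to the job. There is more than one size of the tray; the job needs the larger.

How it is judged:
By the outcome, as a careful person would: the job done as asked, in the order asked, and still so for the second after the job is handed in, while the arm keeps its last pose, push and grip.
It also fails if it takes over 48 s, if anything falls off the work surface, if the arm or the gripper's body presses on something with over 40 N, if the wrist force passes 120 N, or if a joint passes its speed limit or range.

## Working session

There is one attempt and no reset: what is moved stays moved. The work goes in short steps, each a Python script; the robot and the scene stay as the last script left them, time stands still between calls to the robot, and variables do not carry over. Pictures are saved under pics/ and viewed, at most 10 in all, crops included, and the job is handed in when it is done.

```bash
mkdir -p pics; ls
cat > h.py <<'E'
from rig import *
import numpy as np, cv2
def save(name,fn):
    im,d=camera(name); cv2.imwrite('pics/'+fn+'.png',im[:,:,::-1]); np.savez('pics/'+fn+'.npz',im=im,d=d); return im,d
def cam_pose(name,s=None):
    p=camera_params(name); K=np.array(p['K'])
    if name=='wrist':
        T=np.eye(4);T[:3,:3]=s['tcp_rot'];T[:3,3]=s['position'];T=T@np.array(p['tool_from_camera']);return K,T[:3,:3],T[:3,3]
    return K,np.array(p['rotation']),np.array(p['position'])
def ray(c,uv,z):
    K,R,t=c; uv=np.atleast_2d(uv).astype(float)
    r=(R@np.linalg.inv(K)@np.c_[uv,np.ones(len(uv))].T).T
    return t+r*((z-t[2])/r[:,2])[:,None]
def cloud(c,d):
    K,R,t=c; v,u=np.mgrid[:d.shape[0],:d.shape[1]]
    P=np.stack([(u-K[0,2])/K[0,0]*d,(v-K[1,2])/K[1,1]*d,d],-1)
    return P@R.T+t
E
python3 - <<'E'
from h import *
s=sense(); print(s['time_s'],s['wrist_force'],s['finger_gap'],np.round(s['tcp_rot'],3).tolist())
for n in('top','scene'): save(n,n+'0'); print(camera_params(n))
print(camera_params('wrist'))
E
```

```text
pics
0.0 [-0.21109162 -0.20578706 -0.09089006] 0.0851234705478085 [[-0.938, 0.346, -0.001], [0.346, 0.938, -0.002], [-0.0, -0.002, -1.0]]
{'K': array([[403.84437405,   0.        , 318.26469917],
       [  0.        , 403.84437405, 195.76805607],
       [  0.        ,   0.        ,   1.        ]]), 'position': array([0.41094008, 0.10392065, 1.0110483 ]), 'rotation': array([[-0.00462445, -0.99469583,  0.10275607],
       [-0.99979305,  0.00256332, -0.02018145],
       [ 0.01981101, -0.10282814, -0.99450183]])}
{'K': array([[495.28117316,   0.        , 321.55783406],
       [  0.        , 495.28117316, 203.18296463],
       [  0.        ,   0.        ,   1.        ]]), 'position': array([ 0.9241577 , -0.38954782,  0.97605758]), 'rotation': array([[ 0.78885279,  0.50164081, -0.35506023],
       [ 0.61444883, -0.65578082,  0.43863898],
       [-0.01280248, -0.56418793, -0.82554714]])}
{'K': array([[281.79164816,   0.        , 319.74715738],
       [  0.        , 281.79164816, 200.45909668],
       [  0.        ,   0.        ,   1.        ]]), 'tool_from_camera': array([[-1.10799007e-03, -9.63606230e-01, -2.67323411e-01,
         6.84042791e-02],
       [ 9.99999374e-01, -1.11012389e-03, -1.43149020e-04,
        -1.12372531e-03],
       [-1.58822817e-04, -2.67323402e-01,  9.63606856e-01,
        -1.46463661e-01],
       [ 0.00000000e+00,  0.00000000e+00,  0.00000000e+00,
         1.00000000e+00]])}
```

View pics/top0.png

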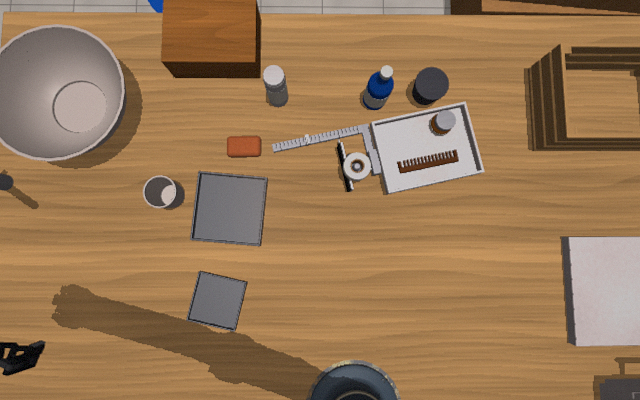

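View pics/scene0.png

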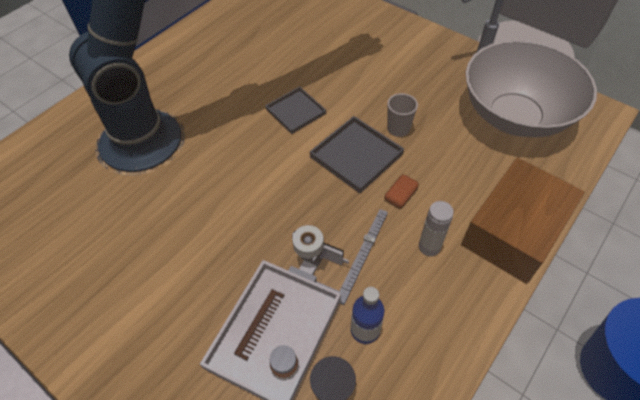

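The top view shows the roll at (357,166), the ruler from (273,150) to (370,130) with the clip near (307,139), the large tray at (229,209) and the basket around (425,148). In the scene view the roll sits at (309,241), with the lever side facing the ruler.

Run:
```python
from h import *
c=cam_pose('top'); f=np.load('pics/top0.npz'); im,d=f['im'],f['d']; P=cloud(c,d); Z=P[...,2]
def comp(m,lo=30):
    n,l,s,ce=cv2.connectedComponentsWithStats(m.astype(np.uint8)); return [(l==i) for i in range(1,n) if s[i,4]>=lo]
hsv=cv2.cvtColor(im,cv2.COLOR_RGB2HSV)
# roll: depth band around top
roi=np.zeros(Z.shape,bool); roi[90:215,180:500]=1
for m in comp(roi&(Z>.085)&(Z<.105)):
    v,u=np.nonzero(m); print('z~.095',u.mean(),v.mean(),m.sum(),Z[m].mean(),P[m].mean(0))
white=roi&(hsv[...,1]<60)&(hsv[...,2]>110)
for m in comp(white,60):
    v,u=np.nonzero(m); print('white',u.min(),u.max(),v.min(),v.max(),m.sum(),np.median(Z[m]))
    if m.sum()>4000:
        h=cv2.convexHull(np.c_[u,v].astype(np.int32)); 
        Q=ray(c,h[:,0],.052)[:,:2]; r=cv2.minAreaRect((Q*1000).astype(np.float32)); print('basket',r, cv2.boxPoints(r).tolist())
m=(hsv[...,1]<60)&(hsv[...,2]<140); t=np.zeros_like(m); t[160:260,185:275]=1
for m in comp(m&t,1500):
    v,u=np.nonzero(m); h=cv2.convexHull(np.c_[u,v].astype(np.int32))
    Q=ray(c,h[:,0],.024)[:,:2]; print('tray',cv2.minAreaRect((Q*1000).astype(np.float32)),np.median(Z[m]))
cv2.imwrite('pics/crop.png',cv2.resize(im[95:200,260:390,::-1],None,fx=6,fy=5.7,interpolation=cv2.INTER_CUBIC))
```

```text
z~.095 276.54545454545456 92.89090909090909 55 0.09483132382930426 [0.74766248 0.18176647 0.09483132]
z~.095 376.8285714285714 95.52857142857142 70 0.09386064105648187 [ 0.74224462 -0.05348826  0.09386064]
z~.095 356.8253968253968 165.5734126984127 504 0.09595698542740756 [ 0.57513039 -0.00370722  0.09595699]
z~.095 356.68888888888887 165.73333333333332 45 0.09124317170372483 [ 0.57556876 -0.00393592  0.09124317]
white 272 484 101 193 7600 0.028911244894139876
basket ((603.96728515625, -59.9609375), (183.0830841064453, 489.6090087890625), 11.99999713897705) [[463.5284423828125, 160.46145629882812], [565.3238525390625, -318.4484558105469], [744.4061279296875, -280.3833312988281], [642.6107177734375, 198.52658081054688]]
white 197 266 175 214 2378 0.005813775170623314
tray ((483.7411193847656, 302.85308837890625), (169.95181274414062, 168.95697021484375), 84.4883804321289) 0.006168556910643441
```

View pics/crop.png

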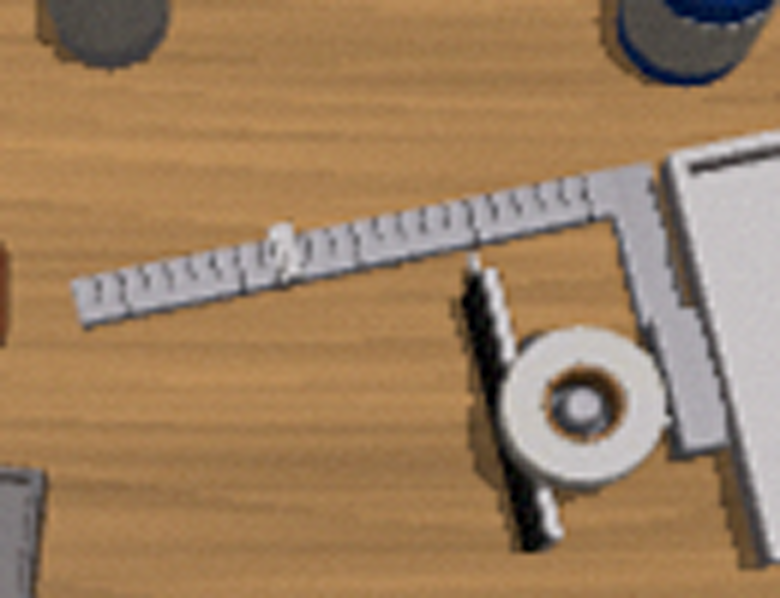

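The crop shows the clip at about (283,251) of the crop (full image (307,139)), the pointer tip near crop (473,260), and the roll around its post. Next is a close wrist look.

Run:
```python
from h import *
a=np.radians(12); ex=np.array([np.cos(a),np.sin(a),0]); ey=np.array([-np.sin(a),np.cos(a),0])
for sg in(1,-1):
    R=np.c_[sg*ey,sg*ex,[0,0,-1]]
    for p in([.575,-.004,.25],[.575,-.004,.088],[.484,.303,.05],[.56,.1,.055]): print(sg,p,inverse_kinematics(p,R))
sg=1;R=np.c_[sg*ey,sg*ex,[0,0,-1]]
movep(np.array([.575,-.004,.27])+.03*ex+.0*ey,R)
s=sense(); im,d=save('wrist','w1'); np.savez('pics/w1s.npz',position=s['position'],tcp_rot=s['tcp_rot']); print(s['time_s'],s['position'])
```

```text
1 [0.575, -0.004, 0.25] [-0.51181762  0.31044862  0.56686038  1.77546014 -0.18430631  1.10867359
  0.32545382]
1 [0.575, -0.004, 0.088] [-0.41319202  0.4973432   0.45964585  1.92728578 -0.30411251  0.78498328
  0.42506312]
1 [0.484, 0.303, 0.05] [-0.80870569  0.52220052  0.23070015  1.9488247  -0.18012922  0.69009181
 -0.25890966]
1 [0.56, 0.1, 0.055] [-0.53200817  0.52683283  0.37126501  1.95755513 -0.28447773  0.70751829
  0.22072574]
-1 [0.575, -0.004, 0.25] [-0.87278225  0.46218317  1.11964429  1.79176656 -0.45001144  1.17464731
 -2.54596552]
-1 [0.575, -0.004, 0.088] [-0.81682175  0.74325511  1.10907828  1.94744448 -0.81256051  0.98708007
 -2.24548206]
-1 [0.484, 0.303, 0.05] [-0.33881292  0.54798276 -0.38781778  1.92015112  0.29997992  0.72978555
  2.45013187]
-1 [0.56, 0.1, 0.055] [-0.99679865  0.80400406  1.10631112  1.98132183 -0.90333289  0.96100955
 -2.35520712]
2.6917 [0.60440613 0.00378628 0.26975404]
```

View pics/w1.png

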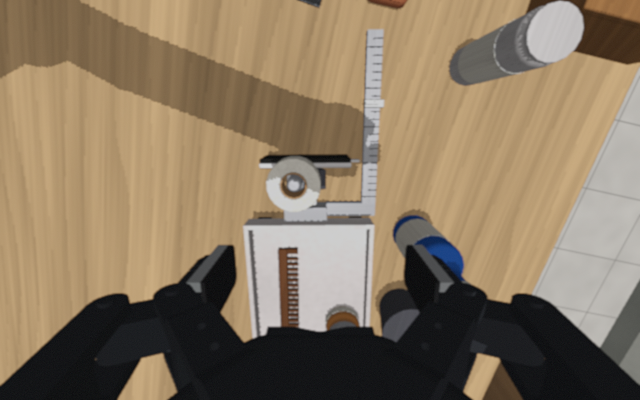

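The wrist view shows the roll at (294,184), the clip at (374,103), the pointer tip at (358,159), and the ruler running (375,30)–(370,213).

Run:
```python
from h import *
s=np.load('pics/w1s.npz'); c=cam_pose('wrist',s); f=np.load('pics/w1.npz'); im,d=f['im'],f['d']; P=cloud(c,d)
hsv=cv2.cvtColor(im,cv2.COLOR_RGB2HSV)
# ruler edges per row
L=[];Rr=[];ctr=[]
for v in list(range(35,97))+list(range(112,150))+list(range(170,195)):
    row=(hsv[v,355:395,1]<45)&(hsv[v,355:395,2]>70); u=np.nonzero(row)[0]
    if len(u)>8: L.append((355+u.min()-.5,v));Rr.append((355+u.max()+.5,v))
for n,e in(('L',L),('R',Rr)):
    Q=ray(c,e,.012)[:,:2]; l=cv2.fitLine(Q.astype(np.float32),cv2.DIST_HUBER,0,.001,.001).ravel(); print(n,len(e),l,np.degrees(np.arctan2(-l[0]*np.sign(l[1]),abs(l[1]))))
# roll top: depth
K=np.zeros(d.shape,bool);K[140:225,255:335]=1
m=(K&(P[...,2]>.088)&(P[...,2]<.104)&(hsv[...,1]<60)).astype(np.uint8)
cn=max(cv2.findContours(m,cv2.RETR_EXTERNAL,cv2.CHAIN_APPROX_NONE)[0],key=cv2.contourArea)
print('roll',[ (np.array(cv2.minEnclosingCircle((ray(c,cn[:,0],.096)[:,:2]*1000).astype(np.float32))[0]),cv2.minEnclosingCircle((ray(c,cn[:,0],.096)[:,:2]*1000).astype(np.float32))[1])], P[m>0][:,2].mean())
print('pts ruler z',np.median(P[40:90,374,2]),'clip',ray(c,[374,103],.024),'tip',ray(c,[358,159],.024), 'ruler end',ray(c,[375,30],.012))
cv2.imwrite('pics/crop2.png',cv2.resize(im[85:225,250:390,::-1],None,fx=4.25,fy=4.25,interpolation=cv2.INTER_CUBIC))
```

```text
L 125 [ 0.21646327 -0.97629076  0.6366187   0.13235018] 12.501388
R 125 [ 0.21495132 -0.9766248   0.6655872   0.1012793 ] 12.41267
roll [(array([573.44348145,  -6.02252674]), 32.0264892578125)] 0.09544797294396909
pts ruler z 0.012154424152026944 clip [[0.65379471 0.10818806 0.024     ]] tip [[0.65117473 0.0323723  0.024     ]] ruler end [[0.63415411 0.19488318 0.012     ]]
```

View pics/crop2.png

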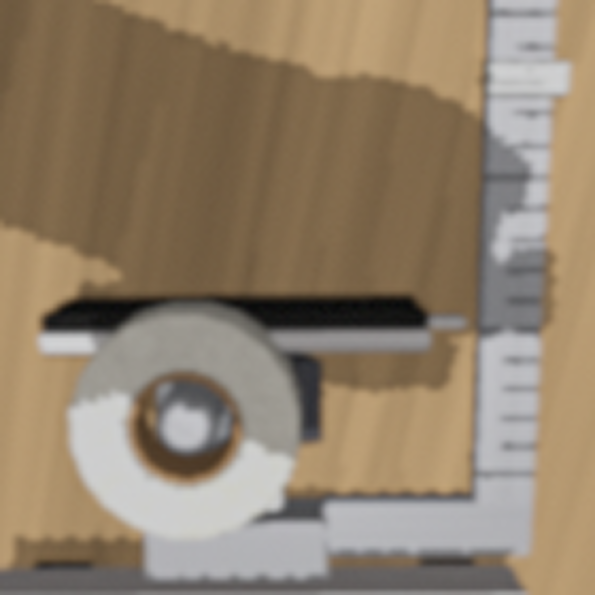

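```bash
cat >> h.py <<'E'
A=np.radians(12.46); ex=np.array([np.cos(A),np.sin(A),0]); ey=np.array([-np.sin(A),np.cos(A),0]); R=np.c_[ey,ex,[0,0,-1]]
E
python3 - <<'E'
from h import *
s=np.load('pics/w1s.npz'); c=cam_pose('wrist',s)
post=ray(c,[294,185.5],.092)[0]; tip=ray(c,[359.9,160.8],.024)[0]; clip=ray(c,[374.7,103.1],.024)[0]
F=lambda p:np.round([(p@ex)*1e3,(p@ey)*1e3],1)
print('rack xy: post',F(post),'tip-post (83,20)',F(tip-post),'clip-post x103',F(clip-post),'clip-tip (20,55..110)',F(clip-tip), post,clip)
for q in([.6366187,.13235018,0],[.6655872,.1012793,0]): print('ruler edge x - post x (93,113)',F(np.array(q)-post)[0])
r=np.array([.5737,-.0057,0])
movep(r+[0,0,.15],R); print('f',move_l(r+[0,0,.094],feed=.12,until_force=8))
command_gripper(.05,30); s=sense(); print(s['finger_gap'],s['gripper_force'],s['position'],s['wrist_force'])
z0=s['position'][2]
move_l(s['position']+[0,0,.06],feed=.12)
s=sense(); print(s['time_s'],s['finger_gap'],s['gripper_force']); save('wrist','w2'); save('scene','s2')
E
```

```text
rack xy: post [ 559.3 -130.9] tip-post (83,20) [86.2 19.5] clip-post x103 [103.3  95.4] clip-tip (20,55..110) [17.1 75.8] [ 0.57439849 -0.00718032  0.092     ] [0.65472931 0.10826031 0.024     ]
ruler edge x - post x (93,113) 90.9
ruler edge x - post x (93,113) 112.4
f False
0.05026327452545252 0.0 [ 0.5738089  -0.00564867  0.09424534] [-0.18072087 -0.48425851  0.17455017]
5.0167 0.050088064743677094 0.0
```

Run:
```python
import cv2,numpy as np
a=cv2.imread('pics/w2.png');b=cv2.imread('pics/s2.png')
b=cv2.resize(b[150:350,200:440],None,fx=2,fy=2)
o=np.zeros((400,800,3),np.uint8);o[:,:400]=a[:,120:520][:400];o[:,400:]=b[:,:400];cv2.imwrite('pics/v2.png',o)
```

```text
(no output)
```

View pics/v2.png

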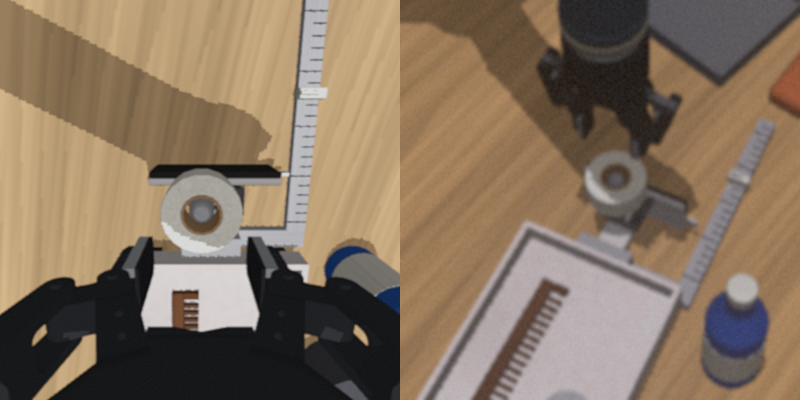

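The picture shows the roll still on its post at about (202,208), so the fingers closed without catching it. I'll measure where the fingertips really are, using depth.

Run:
```python
from h import *
for fn in('w1','w2'):
    f=np.load(f'pics/{fn}.npz'); im,d=f['im'],f['d']; p=camera_params('wrist');T=np.array(p['tool_from_camera'])
    Q=cloud((np.array(p['K']),T[:3,:3],T[:3,3]),d)
    m=(d>0)&(Q[...,2]<.06)&(im.max(-1)<110)
    for sg in(-1,1):
        q=Q[m&(sg*Q[...,1]>0)&(abs(Q[...,0])<.03)]; print(fn,sg,len(q),'z max pct',np.percentile(q[:,2],[50,90,99,100]), q[q[:,2]>np.percentile(q[:,2],95)].mean(0))
s=sense(); c=cam_pose('wrist',s); f=np.load('pics/w2.npz'); P=cloud(c,f['d']); im=f['im']
m=((P[...,2]>.088)&(P[...,2]<.104)&(im.min(-1)>90)); m[:150]=0;m[255:]=0
v,u=np.nonzero(m); print('roll',u.mean(),v.mean(),P[m].mean(0), P[m].min(0),P[m].max(0))
```

```text
w1 -1 26216 z max pct [-0.08572012 -0.06355843 -0.0255724  -0.01661414] [ 0.00304919 -0.04605739 -0.03237524]
w1 1 25645 z max pct [-0.08524779 -0.06284507 -0.0254588  -0.01682706] [ 0.00309716  0.04352577 -0.03192144]
w2 -1 25563 z max pct [-0.08536613 -0.05871129 -0.0188387   0.05997573] [ 0.00457821 -0.02897232 -0.02736937]
w2 1 25139 z max pct [-0.08500193 -0.05817987 -0.01786068  0.05991093] [ 0.0045893   0.02618018 -0.02492692]
roll 320.8942648100071 212.03587443946188 [ 0.57233196 -0.00482426  0.09490867] [ 0.54113175 -0.038537    0.08801401] [0.60410328 0.02509835 0.097602  ]
```

Run:
```python
from h import *
p=camera_params('wrist');T=np.array(p['tool_from_camera'])
for fn,y0 in(('w1',.0425),('w2',.025)):
    f=np.load(f'pics/{fn}.npz'); Q=cloud((np.array(p['K']),T[:3,:3],T[:3,3]),f['d'])
    for sg in(-1,1):
        m=(f['d']>0)&(Q[...,2]<.045)&(sg*Q[...,1]>y0-.008)&(sg*Q[...,1]<y0+.03)&(abs(Q[...,0])<.02)&(Q[...,2]>-.06)
        v,u=np.nonzero(m); h,e=np.histogram(Q[m][:,2]*1e3,bins=np.arange(-60,46,5)); print(fn,sg,h.tolist(), 'rows',v.min(), Q[v[v.argmin()],u[v.argmin()]], 'inner y',np.percentile(sg*Q[m][:,1],2),'x',np.percentile(Q[m][:,0],[2,98]))
s=sense();print(s['position'],s['joint_pos'],s['time_s'])
```

```text
w1 -1 [152, 385, 325, 354, 345, 291, 264, 192, 65, 0, 0, 0, 0, 0, 0, 0, 0, 0, 0, 0, 0] rows 245 [ 0.01016722 -0.05081021 -0.02122998] inner y 0.043695227135498706 x [-0.0102755   0.01144577]
w1 1 [168, 362, 329, 369, 330, 293, 267, 180, 72, 0, 0, 0, 0, 0, 0, 0, 0, 0, 0, 0, 0] rows 245 [ 0.00899256  0.041634   -0.01885868] inner y 0.040968199063985154 x [-0.0102784   0.01132595]
w2 -1 [852, 457, 152, 371, 227, 242, 203, 198, 167, 112, 30, 0, 0, 0, 0, 0, 0, 0, 0, 0, 0] rows 237 [ 0.0104391  -0.03294771 -0.01207988] inner y 0.026187765980263296 x [-0.01029832  0.01301797]
w2 1 [898, 465, 152, 366, 232, 233, 215, 189, 162, 113, 33, 0, 0, 0, 0, 0, 0, 0, 0, 0, 0] rows 237 [ 0.00871429  0.02372014 -0.00813371] inner y 0.02344521800253769 x [-0.01028646  0.01295835]
[ 0.57301492 -0.00552722  0.1532462 ] [-0.47534172  0.41516039  0.53753996  1.88255457 -0.26307336  0.91616455
  0.40457015] 5.1167
```

Depth shows the fingertips are actually about 17 mm short of the reported TCP when open and 9 mm short at 50 mm gap. That agrees with the missed grasp, so I'll aim by the measured tips.

Run:
```python
from h import *
print(inverse_kinematics([.484,.303,-.003],R))
command_gripper(.085,30)
r=np.array([.5735,-.0058,0])
print('f',move_l(r+[0,0,.058],feed=.12,until_force=8))
command_gripper(.05,30); s=sense(); print(s['finger_gap'],s['gripper_force'],s['position'],s['wrist_force'])
if s['finger_gap']>.057:
    move_l(s['position']+[0,0,.06],feed=.12)
s=sense(); print(s['time_s'],s['finger_gap'],s['gripper_force']); save('wrist','w3')
```

```text
[-0.90984947  0.62560906  0.36974849  1.9759617  -0.3800503   0.60706424
 -0.07094632]
f False
0.06357382176814047 32.15679902583361 [ 0.57404771 -0.00587874  0.05915305] [-0.71408476  0.56188241  6.13415212]
7.5 0.06376252946126944 33.16844433546066
```

View pics/w3.png

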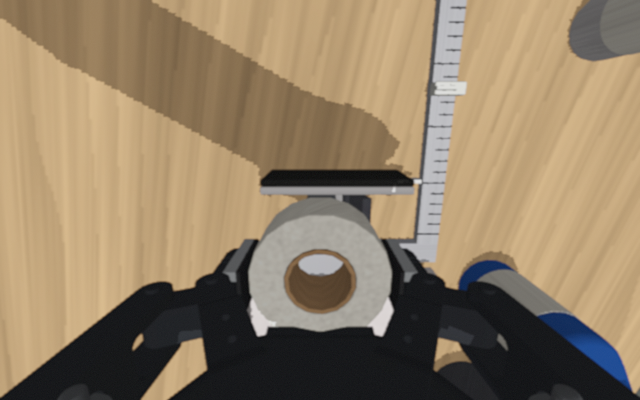

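The roll is held (ring at (320,270)), clear of the post. The plate is at row 185 and the clip at (450,88). Now I'll lay the roll in the tray and go back to look at the bare leg.

Run:
```python
from h import *
t=np.array([.484,.303,0])
movep(t+[0,0,.10],R)
print('f',move_l(t+[0,0,.012],feed=.15,until_force=10),move_l(t+[0,0,-.003],feed=.05,until_force=4)); s=sense(); print(s['position'],s['finger_gap'],s['wrist_force'])
command_gripper(.085,30); move_l(s['position']+[0,0,.08],feed=.2)
l=np.array([.6,.03,.17])
movep(l,R); s=sense(); im,d=save('wrist','w4'); np.savez('pics/w4s.npz',position=s['position'],tcp_rot=s['tcp_rot']); print(s['time_s'],s['position'])
ti,td=save('top','t4'); c=cam_pose('top'); P=cloud(c,td); q=P[180:250,185:275].reshape(-1,3); q=q[(q[:,2]>.03)&(q[:,2]<.045)]; print('roll in tray',len(q),q.mean(0))
```

```text
f False True
[ 0.48452482  0.30351744 -0.00191257] 0.06367745627347708 [ 0.08596629 -0.12207344  4.43547133]
11.9333 [0.59928519 0.03235244 0.16887823]
roll in tray 456 [0.48600486 0.30405386 0.03552497]
```

View pics/w4.png

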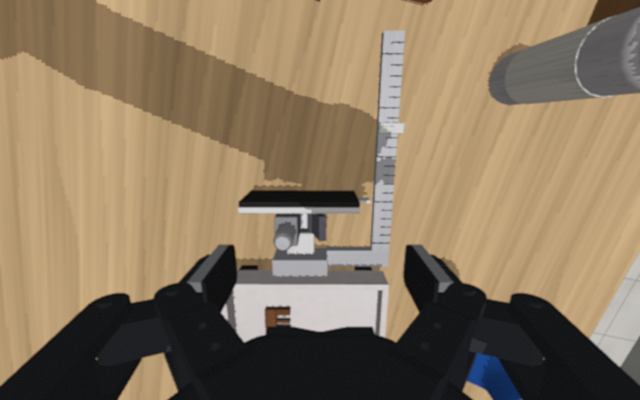

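The roll lies flat in the tray. In this view the post top is at (283,243), the rear top edge of the plate runs (238,212)–(359,211), the lever is at (319,228), the pointer tip at (368,200) and the clip at (391,128).

Run:
```python
from h import *
s=np.load('pics/w4s.npz'); c=cam_pose('wrist',s)
F=lambda p:np.round([(p@ex)*1e3,(p@ey)*1e3],1)
for n,uv,z in(('post',[283,243],.092),('plateL',[238,212.5],.056),('plateR',[359.5,212],.056),('lever',[319,228],.058),('tip',[369,200],.0245),('clip',[391.5,128],.0245)): print(n,F(ray(c,uv,z)[0]))
im=np.load('pics/w4.npz')['im']; cv2.imwrite('pics/c4.png',cv2.resize(im[115:275,230:420,::-1],None,fx=4.2,fy=3.7,interpolation=cv2.INTER_CUBIC))
```

```text
post [ 559.2 -130.4]
plateL [ 511.6 -114.6]
plateR [ 629.1 -113.8]
lever [ 590.  -129.6]
tip [ 643.3 -110.4]
clip [662.2 -35.7]
```

View pics/c4.png

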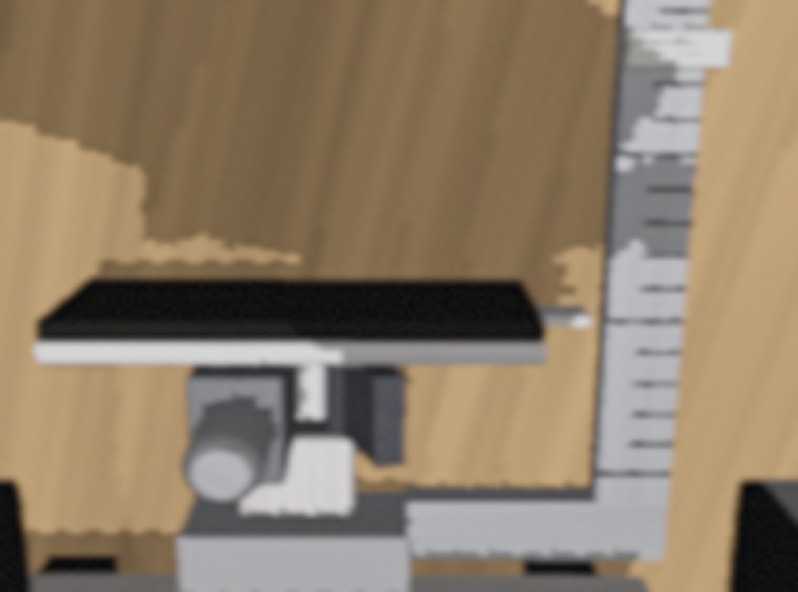

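```bash
cat >> h.py <<'E'
def W(fx,fy,z): return ex*fx+ey*fy+np.array([0,0,z])
F=lambda p:np.round([(p@ex)*1e3,(p@ey)*1e3],1)
E
python3 - <<'E'
from h import *
fx=.5737-.006+.001; fy=-.115-.0165
movep(W(fx,fy,.10),R); print('down hit',move_l(W(fx,fy,.022),feed=.1,until_force=8)); s=sense(); f0=s['wrist_force']; print(F(s['position']),s['position'][2],f0)
print(move_l(W(fx,fy+.012,.022),feed=.04,until_force=4)); s=sense(); print('contact',F(s['position']),s['wrist_force'])
move_l(W(fx,-.054,.022),feed=.06); s=sense(); print('pulled',F(s['position']),s['wrist_force'],s['time_s'],s['finger_gap'])
save('wrist','w5'); np.savez('pics/w5s.npz',position=s['position'],tcp_rot=s['tcp_rot'])
E
```

```text
down hit False
[ 569.3 -131.7] 0.02255676361112607 [ 0.22303242 -0.33039812  0.57053486]
True
contact [ 569.2 -125.2] [ 1.14115942 -4.19863904  3.13164988]
pulled [568.9 -56.9] [ 1.8868763  -6.13044168  3.80490603] 15.0 0.08470093353469353
```

View pics/w5.png

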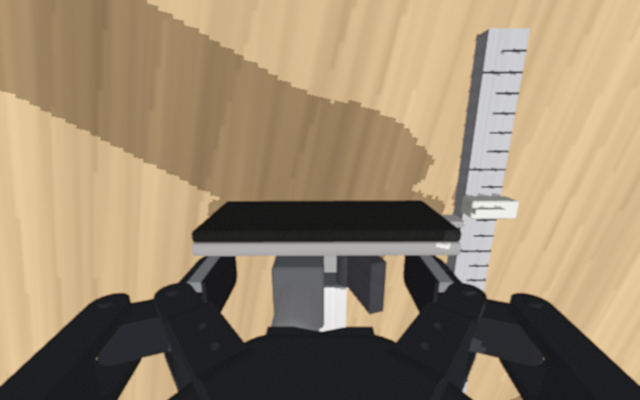

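The wrist view shows the clip at about (494,209) with the pointer tip beside it near (463,220), still slightly short of it, and the lever still open at (365,285). I've used all ten views, so the rest is numeric.

```bash
cat > m.py <<'E'
from h import *
def clip(c,im,d,box,show=False):
    P=cloud(c,d); u0,u1,v0,v1=box; Q=P[v0:v1,u0:u1]; fx=Q@ex; fy=Q@ey; z=Q[...,2]
    m=(z>.0215)&(z<.028)&(im[v0:v1,u0:u1].min(-1)>120)
    return fx[m]*1e3,fy[m]*1e3,z[m]*1e3
E
python3 - <<'E'
from m import *
s=np.load('pics/w5s.npz'); c=cam_pose('wrist',s); f=np.load('pics/w5.npz'); im,d=f['im'],f['d']
P=cloud(c,d)*1; g=im.mean(-1).astype(int)
Z=(P[...,2]*1e3); Y=(P@ey)*1e3; X=(P@ex)*1e3
np.set_printoptions(linewidth=250)
print('gray',g[206:236:2,440:480:2]); print('Z',Z[206:236:2,440:480:2].round().astype(int))
print('clip gray'); print(g[192:226:2,464:524:4]); print(Z[192:226:2,464:524:4].round().astype(int)); print(Y[192:226:2,500].round(1))
print('plate edge', [ (u,np.round(Z[244:262:2,u]),np.round(Y[244:262:2,u],1)) for u in(215,400)])
E
```

```text
gray [[127 123 142 183 189 187 180 132  93  95  97 113 116 115 114 118 193 231 235 226]
 [127 123 163 187 188 187 181 127  95  97  99 113 115 118 116 116 143 162 166 153]
 [126 129 174 188 188 187 178 113  95  97 101 114 116 118 119 123 121 117 207 227]
 [126 150 185 189 187 186 162 100  94  93  97 111 122 116 119 135 142 132 222 238]
 [ 96 147 162 162 161 160 139 106  97  94  91 138 186 144 118 160 212 205 230 237]
 [ 30  82 115 120 120 121 121 121 118 103  93 155 207 199 165 171 227 237 236 236]
 [ 22  25  62 109 122 123 122 122 123 121 112 172 207 205 204 191 201 210 204 200]
 [ 22  23  23  51 102 124 128 127 127 129 126 152 195 203 205 204 203 202 154 118]
 [ 23  23  22  21  38 111 164 170 169 169 169 168 203 205 205 203 203 206 203 201]
 [ 25  24  24  22  22  40 111 160 176 176 175 174 193 203 206 202 204 206 205 206]
 [ 23  25  23  24  22  23  25  82 152 166 168 182 194 203 205 202 205 206 205 205]
 [ 25  22  23  25  25  25  24  22  51  81 143 204 205 203 205 202 205 206 204 205]
 [ 28  29  30  37  36  34  36  35  35  36 138 205 204 204 205 202 206 206 205 205]
 [ 33  32  34  4
[... 2979 characters left out ...]
8 28 28 28 28 28 23 25 23  0]
 [12 22 24 27 28 28 28 29 28 28 28 22 24 -1  1]
 [12 21 24 23 25 23 24 25 23 24 25 25 25 -1  0]
 [12 13 13 14 13 12 11 12  1  0  0  1  0  1  1]
 [12 12 12 13 13 12 13 12  1  0  1  1  1 -1  0]
 [29 12 12 13 11 12 13 12  0 -1  0  0  0  1 -1]
 [30 12 12 12 11 13 12 12  1  1  1  1  1  0 -1]]
[-28.6 -29.9 -30.5 -30.1 -30.7 -31.2 -32.  -32.9 -34.1 -34.5 -35.4 -36.5 -39.2 -48.7 -49.9 -51.6 -52.4]
plate edge [(215, array([56., 56., 57., 56., 56., 56., 55., 58., 60.]), array([-40.2, -41.1, -41.6, -43.1, -43.9, -45.3, -46.6, -46.1, -46. ])), (400, array([55., 55., 56., 57., 56., 55., -0.,  0., -1.]), array([-41. , -41.8, -42.8, -43.3, -44.5, -45.8, -75.1, -76.3, -78.3]))]
```

```bash
cat > m.py <<'E'
from h import *
def meas(s,im,d):
    """pointer-top and clip mid Fy (mm): top faces segmented by height inside rack-frame boxes (depth)"""
    c=cam_pose('wrist',s); P=cloud(c,d); X,Y,Z=(P@ex)*1e3,(P@ey)*1e3,P[...,2]*1e3
    br=im.min(-1)
    reg=(X>650)&(X<676)&(Y>-44)&(Y<-27)
    # clip outline: top-face pixels (z 22.5-26), outline rays cast onto z=24
    m=reg&(br>150)&(Z>22)&(Z<30)
    rid=reg&(Z>27)&(br>130)&(X>652)
    def ext(m,z):
        v,u=np.nonzero(m); out=[]
        for k in np.unique(u):
            w=v[u==k]
            if len(w)>=3: out.append(ray(c,[[k,w.min()-.5],[k,w.max()+.5]],z)@ey*1e3)
        o=np.array(out); return (np.median(o,0).round(1),len(o)) if len(o) else None
    pt=(X>631)&(X<645)&(Z>27.5)&(Z<33)&(br>140)&(Y>-60)&(Y<-25)
    return dict(clip=ext(m,.024),ridge=(np.median(Y[rid]).round(1),rid.sum(),np.percentile(Y[rid],[5,95]).round(1)),ridgeext=ext(rid,.028),pointer=ext(pt,.030),pm=(np.median(Y[pt]).round(1),pt.sum(),np.percentile(X[pt],[0,100]).round(1)))
E
python3 - <<'E'
from m import *
f=np.load('pics/w5.npz'); print(meas(np.load('pics/w5s.npz'),f['im'],f['d']))
f=np.load('pics/w4.npz'); print(meas(np.load('pics/w4s.npz'),f['im'],f['d']))
E
```

```text
{'clip': (array([-30.3, -39.9]), 46), 'ridge': (np.float64(-35.3), np.int64(137), array([-36.6, -33.9])), 'ridgeext': (array([-33.5, -36.8]), 25), 'pointer': (array([-39.4, -42.7]), 13), 'pm': (np.float64(-40.8), np.int64(69), array([635.9, 643.5]))}
  return _methods._mean(a, axis=axis, dtype=dtype,
  ret = ret.dtype.type(ret / rcount)
Traceback (most recent call last):
  File "m.py", line 17, in meas
    return dict(clip=ext(m,.024),ridge=(np.median(Y[rid]).round(1),rid.sum(),np.percentile(Y[rid],[5,95]).round(1)),ridgeext=ext(rid,.028),pointer=ext(pt,.030),pm=(np.median(Y[pt]).round(1),pt.sum(),np.percentile(X[pt],[0,100]).round(1)))
                                                                                                                                                                                                       ~~~~~~~~~~~~~^^^^^^^^^^^^^^^
IndexError: index -1 is out of bounds for axis 0 with size 0
```

Run:
```python
from m import *
fx=.5687
y=-.0482
for k in range(2):
    move_l(W(fx,y,.022),feed=.03); sleep(.2); s=sense(); im,d=save('wrist',f'w6{k}'); r=meas(s,im,d); print(F(s['position']),s['wrist_force'],s['time_s'],r)
    if r['pointer'] is None or r['clip'] is None: break
    e=r['clip'][0].mean()-r['pointer'][0].mean(); e2=r['ridgeext'][0].mean()-r['pointer'][0].mean(); print('err',e,e2)
    e=(e+e2)/2
    if abs(e)<.5 or abs(e)>4: break
    y+=e/1000
print(y)
```

```text
[568.9 -51.2] [ 1.86700011 -6.63220288  3.31920648] 15.5917 {'clip': (array([-29.7, -40.1]), 46), 'ridge': (np.float64(-35.1), np.int64(142), array([-36.6, -33.9])), 'ridgeext': (array([-33.4, -36.8]), 25), 'pointer': (array([-33.7, -37.1]), 13), 'pm': (np.float64(-35.2), np.int64(67), array([636.3, 643.3]))}
err 0.5000000000000071 0.30000000000001137
-0.0482
```

Run:
```python
from m import *
move_l(W(.5687,-.0479,.022),feed=.03)
command_gripper(.03,40); sleep(.3)
s=sense(); im,d=save('wrist','w7'); np.savez('pics/w7s.npz',position=s['position'],tcp_rot=s['tcp_rot'])
print(F(s['position']),s['position'][2],s['wrist_force'],s['finger_gap'],s['gripper_force'],s['time_s']); r=meas(s,im,d); print(r)
```

```text
[568.6 -51.7] 0.02409762154520576 [-4.1329798  -8.74844478 17.57598106] 0.039030213298699365 42.2132071852684 16.6833
{'clip': (array([-30.1, -39.9]), 45), 'ridge': (np.float64(-35.4), np.int64(146), array([-37. , -33.9])), 'ridgeext': (array([-33.8, -37.2]), 25), 'pointer': (array([-34.2, -37.5]), 13), 'pm': (np.float64(-35.5), np.int64(70), array([636. , 643.5]))}
```

Run:
```python
from m import *
move_l(W(.5687,-.0479+.0007,.022),feed=.02); sleep(.4)
s=sense(); im,d=save('wrist','w8')
print(F(s['position']),s['wrist_force'],s['finger_gap'],s['gripper_force'],s['time_s']); r=meas(s,im,d); print(r)
# lever/lug check in leg frame (origin Fx .5738, Fy = pointer-5)
P=cloud(cam_pose('wrist',s),d); X=(P@ex)*1e3-573.8; Y=(P@ey)*1e3+40.5; Z=P[...,2]*1e3
for z0,z1 in((54,58),(58,63),(63,69)):
    m=(Y>-29)&(Y<-1)&(Z>z0)&(Z<z1)&(abs(X+6)<40); print(z0,z1,np.histogram(X[m],bins=np.arange(-46,35,4)))
c=cam_pose('top'); ti,td=save('top','t8'); q=cloud(c,td)[180:250,185:275].reshape(-1,3); q=q[(q[:,2]>.03)&(q[:,2]<.045)]; print('roll',len(q),q.mean(0))
```

```text
[568.6 -51.1] [-3.71973376 -7.79433647 16.75572612] 0.03920161913706205 42.12164640426636 17.3833
{'clip': (array([-30.1, -40. ]), 45), 'ridge': (np.float64(-35.3), np.int64(145), array([-37. , -33.9])), 'ridgeext': (array([-33.8, -37.2]), 25), 'pointer': (array([-33.6, -37. ]), 13), 'pm': (np.float64(-35.0), np.int64(69), array([636.1, 643.4]))}
54 58 (array([ 0, 15, 29,  0,  0,  0,  0,  0,  0,  0,  4,  0, 47, 34, 34,  0,  4,
       38,  5,  0]), array([-46, -42, -38, -34, -30, -26, -22, -18, -14, -10,  -6,  -2,   2,
         6,  10,  14,  18,  22,  26,  30,  34]))
58 63 (array([  0,   7,  14,   0,   0,   0,   0,   0,   1,   0,   3,   0, 105,
       468, 405,   0,   2,  16,   3,   0]), array([-46, -42, -38, -34, -30, -26, -22, -18, -14, -10,  -6,  -2,   2,
         6,  10,  14,  18,  22,  26,  30,  34]))
63 69 (array([  0,   0,   0,   1, 279, 268, 170, 154, 173, 269, 217,   0,   0,
         0, 178, 130,   0,   0,   0,   0]), array([-46, -42, -38, -34, -30, -26, -22, -18, -14, -10,  -6,  -2,   2,
         6,  10,  14,  18,  22,  26,  30,  34]))
roll 450 [0.48604576 0.30409876 0.03552442]
```

The lever is upright: its top is at leg x 5–14 mm and z about 60. The pointer (-35.3) sits between the clip and ridge centres (-35.05 and -35.5), and the roll is still in the tray.

```bash
python3 -c "
from rig import *
print(finish_job())"
```

```text
the job is handed in; nothing more can be done
None
```

I handed the job in at about 17 s of the 48 s limit: the roll lies flat in the larger tray, and the arm still holds the leg within about 0.3 mm of the mark with the lever closed; I didn't check the bystanders' final positions.

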